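Dispense a needle case with the pedal and stock the collection tray

ROBOT

A 6-joint arm with a two-finger parallel gripper is mounted at the origin on the work surface. World frame = base frame: x ahead of the robot, y to its left, z up, the work surface at z = 0. Lengths are in m, angles in rad, forces in N, time in s.
With the tool pointing down it reaches from about 0.35 to 0.775 m from the base axis. Payload 5.5 kg.
Tool frame: the origin (TCP) lies midway between the tips of the shut fingers; the grasp point (between the pads) lies 19 mm behind it; z points along the fingers, y is the line along which they close (so a half turn about z gives the same grasp; the last joint's range is limited). The gripper opens to 85 mm and grips with 20 to 120 N. Pads are 22 mm wide; open, the fingers measure 114 mm over their backs; the gripper's body (76 mm by 85 mm) begins 54 mm behind the grasp point. The pads swing forward as they close: fully open they stand 13 mm farther back than shut.
Start: joints at [-1.281, 0.313, 0.046, 1.304, 0, 1.431], TCP at [0.24, -0.523, 0.231] pointing down, gripper open.
Joint ranges: [-2.76, 2.76], [-0.86, 1.69], [-1.03, 1.26], [-2.2, 2.34], [-1.47, 1.5], [-3.14, 3.14]. Speed limits (rad/s): [2.57, 2.57, 3.14, 3.14, 3.14, 3.14].

INTERFACE

Orientations are given as a unit quaternion [w, x, y, z].
In Python, from workcell import get_state, read_camera, camera_info, hand_in, recognise gives the robot as it stands.
- The arm moves only by the tool arm_command, never from a script. Its argument "moves" is one flat list of numbers, 7 for each row, row after row: the opening, from -1 (shut) to 1 (fully open), then the shift along the tool's x, y, z in mm, then the turn, a rotation vector about the tool's x, y, z in rad. A call has 1 to 8 rows; each row shifts and turns the commanded pose from where the row before left it, along the tool's axes as they then stand; what a row does not reach is not made up. A row lasts 1/8 s, in which the tool goes at most 62.5 mm and 10.7 degrees, less where a joint would pass 70% of its speed; a pose out of reach is approached as far as the arm can. A call with a gripper value outside its range is refused whole. The fingers move at their own pace and stop on an object; "newtons" is the grip in N (left out, the last holds). Time passes only in rows, so rows that do not move let the fingers close. It gives the time, the measured TCP pose, the force, the opening and the grip force at its end, in the units of the state.
- get_state(): the state, without advancing time (a new reading comes with each control period).
- read_camera(name): name is "scene" or "side" or "wrist"; returns (picture, depth): 480x640x3 uint8, blue, green, red; 480x640 float32, m along the optical axis (not along the pixel's ray), 0 where there is no reading.
- camera_info(name): a dict with "fovy" (degrees; the focal length in pixels is half the picture's height over the tangent of half this angle, whatever the lens; pixels are square), "cx", "cy" (the principal point, pixels), "eye" and "orientation" of the camera in the world; the wrist camera has in their place "tool_from_camera" (4x4, takes a point from camera to tool coordinates, whose origin is the TCP and whose axes are the flange's). Camera axes: x right, y down, z forward; pixel columns grow to the right and rows downward; lengths in m; the calibration is good to about 2 mm. A picture is of the moment at which its call begins: read the wrist's pose just before it. camera_info takes no time and is no camera call.
- hand_in(): hands the job in; it is judged then, once.
Trained networks look in the newest picture that a camera, given by its name, has taken for a name from the list of things; names that differ only in an ending like _2 or _b are one class to them, and where a whole thing is asked for, a point or a joint stands for the part that bears it (a point fixed in the world has none). Each returns a list of dicts, best first, with "confidence" (0 to 1); they miss things now and then, are a little off and sometimes report something else, mostly with a low value. They report only what shows in the picture. A call takes as long as a camera call. They do not tell look-alikes from the thing itself.
- recognise(camera, label): "point" ([column, row] in pixels, amid what is visible of it).
The state is a dict: "clock": time; "joint_pos": joint angles; "qvel": joint speeds; "tau": joint torques, N m; "tcp_pos": TCP position; "orientation": TCP orientation; "wrist_force": force on the tool from outside, world axes, zero at the start; "ft_torque": the same for the moment, N m; "finger_gap": finger opening in m; "grip_force": force on a finger pad.
Only numpy, scipy, OpenCV 4.12 (cv2) and the standard library are available. Lean on these libraries where they do the work, as an engineer would, in place of code of your own. Each camera call takes 0.05 s, during which the arm holds its last target. There are 200 camera calls.

TASK

Press the dispenser's pedal all the way down and hold it for a moment firmly against its stop, with a push of about two kilograms' weight (20 N) but never stamping on it, so that one white case slides out; then let the pedal come back up. Lower that case flat, without dropping it, onto the floor of the tray's only empty bay and let go of it there. Leave the second case inside the dispenser and everything else on the trolley where it is.

Things in the scene. Friction and masses are not known exactly. Their poses are not given: they have to be found in the camera images.
- dispenser: Bench dispenser fixed to the surface: grey base plate 400 x 235 mm; origin on the surface, x pointing away from its outlet. A steel deck 20 mm high runs along x at y = 60 mm; on it an open-topped white magazine (x -60 to 60 mm, 100 mm high) with two cases, one on the other, and behind it a covered pusher worked by the pedal. The pedal lies beside the outfeed lane, at y = -70 mm.
- outfeed (a point): Point on the deck, in the outfeed lane in front of the magazine, near where the middle of the case's underside comes to rest when the pedal has gone fully down (it may slide up to 17 mm further). The lane's side guides stand 7 mm and its end lip 8 mm above the deck. When the pedal is let up the pusher draws back and the second case drops onto the deck.
- pedal_pad (a point): Pressing point, moving with the pedal: centre of the ribbed rubber tread's upper face, 108 mm from the hinge and 22 mm from the free end; about 73 mm above the surface at rest and 40 mm at the stop. The steel tread is 130 x 70 mm, hinged at dispenser x = -45, y = -70, z = 30 mm, its free end (to -x) slanting up 0.36 rad at rest.
- pedal (a joint): Pedal angle in rad: 0 at rest (up), growing as it is pressed, about 0.32 at its stop. A spring returns it. Working it takes roughly 5 to 10 N at the pressing point before the stop.
- case: The case to be dispensed: closed rigid white plastic needle case, 100 (x) x 56 (y) x 40 (z) mm, about 0.06 kg, a thin grey seam round it; origin at the centre of its underside. Starts as the lower one in the magazine, its length along the dispenser's x axis.
- spare: A second case just like it, lying on top of the first in the magazine; origin at the centre of its underside. It must stay in the dispenser.
- tray: White plastic tray fixed to the surface, 135 (x) x 265 (y) x 25 mm high, walls and floor 5 mm; origin at the centre of its underside. Two dividers of rim height make three bays along y, centred at y = -86.5, 0, 86.5 mm, each 125 (x) x 81 (y) mm inside. Two are occupied, one is empty but for a liner; which one varies. A case fits only with its length along the tray's x.
- liner: Thin grey liner, 90 x 60 x 1 mm, fixed at the centre of the floor of the empty bay; origin at its underside.
- swabs: Cardboard box 90 x 36 x 45 mm standing in one bay of the tray, to be left alone; origin at its underside.
- jar: Small jar, 38 mm in diameter, 65 mm high, standing in another bay of the tray, to be left alone; origin at its underside.
- rack: Blue tube rack with capped tubes, 90 (x) x 200 (y) x 96 mm, bystander; origin at its underside.
- spray: White spray bottle, 76 mm in diameter, 225 mm high, bystander; origin at its underside.
- tub: Lidded tub 138 x 138 x 87 mm, bystander; origin at its underside.
- tape: Roll of paper tape lying flat, 72 mm in diameter, 25 mm high, bystander; origin at its underside.
- gel: Clear jar with white cap, 56 mm in diameter, 85 mm high, bystander; origin at its underside.
Things that resemble listed ones, but are neither listed nor needed, are in the scene too. Leave any green or red look-alike of the spare alone.

How it is judged:
On the way, in this order (a step that is already met when the one before it is completed fails the run):
1. the pedal is held against its stop (0.305 rad or more) with more than 15 N from the gripper for 0.3 s (value of joint pedal above 0.305 rad and contact force between the fingers and dispenser above 15 N), for 0.3 s.
2. the pedal is back up and the case is out of the magazine (value of joint pedal below 0.04 rad and x of case in the frame of dispenser below -0.1 m), for 0.1 s.
3. the case is lowered flat to the floor of the empty bay while still held (z of case in the frame of tray below 0.011 m and x of case in the frame of tray between -0.025 and 0.025 m and y of case in the frame of tray between -0.125 and 0.125 m and angle between case's own z axis and vertical below 0.1 rad and contact force between the fingers and case above 0.5 N), for 0.05 s.
At the end, for the whole second after the job is handed in: The case lies flat (0.10 rad), at rest, on the floor of the empty bay (underside under 11 mm above the tray's); pedal up (under 0.04 rad); second case in the magazine (30 mm along, 20 mm across); tray contents and bystanders within 25 mm of their starts (z of case in the frame of tray below 0.011 m and x of case in the frame of tray between -0.025 and 0.025 m and y of case in the frame of tray between -0.125 and 0.125 m and angle between case's own z axis and vertical below 0.1 rad and linear speed of case below 0.02 m/s and value of joint pedal below 0.04 rad and x of spare in the frame of dispenser between -0.03 and 0.03 m and y of spare in the frame of dispenser between 0.04 and 0.08 m and z of spare in the frame of dispenser below 0.085 m and distance of each of rack, spray, tub, tape, gel, swabs, jar from where it was at the start of the episode below 0.025 m); the robot touches nothing.
It fails at once if the dispenser or its pedal is pushed with more than 45 N (contact force between the fingers and dispenser above 45 N).
It fails at once if the second case leaves the magazine (x of spare in the frame of dispenser below -0.04 m).
It fails at once if a bystander or a thing in the tray is moved more than 25 mm (distance of any of rack, spray, tub, tape, gel, swabs, jar from where it was at the start of the episode above 0.025 m).
It also fails if it takes over 58 s, if anything falls off the work surface, if the arm or the gripper's body presses on something with over 40 N, if the wrist force passes 120 N, or if a joint passes its speed limit or range.

## Working session

There is one attempt and no reset: what is moved stays moved. The work goes in short steps, Python scripts to look and compute and a tool call to move; the robot and the scene stay as the last step left them, time stands still between calls to the robot, and variables do not carry over. Pictures are saved under pics/ and viewed, at most 10 in all, crops included, and the job is handed in when it is done.

Besides the shell and the picture viewer there is one more tool, called after "Emit:" as a command line: name --argument value ..., lists and objects as JSON in quotes. arm_command: Moves the arm, as the interface text tells. Its arguments: {"type":"object","properties":{"moves":{"type":"array"},"newtons":{"type":"number"}},"required":["moves"]}

```bash
mkdir -p pics; cat > h.py <<'E'
import numpy as np,cv2
from scipy.spatial.transform import Rotation as R
from workcell import *
def q(o): return R.from_quat([o[1],o[2],o[3],o[0]])
def T(cam,st=None):
    i=camera_info(cam)
    M=np.eye(4)
    if cam=='wrist':
        st=st or get_state(); M[:3,:3]=q(st['orientation']).as_matrix(); M[:3,3]=st['tcp_pos']; M=M@np.array(i['tool_from_camera'])
    else:
        o=np.array(i['orientation']); M[:3,:3]=q(o).as_matrix() if o.size==4 else o; M[:3,3]=i['eye']
    return M,240/np.tan(np.radians(i['fovy'])/2),i['cx'],i['cy']
def cloud(cam,d,t=None):
    M,f,cx,cy=t or T(cam)
    v,u=np.mgrid[:480,:640]
    P=np.stack([(u-cx)/f*d,(v-cy)/f*d,d],-1)
    return P@M[:3,:3].T+M[:3,3]
def pix(cam,p,t=None):
    M,f,cx,cy=t or T(cam); c=M[:3,:3].T@(np.array(p)-M[:3,3]); return [cx+f*c[0]/c[2],cy+f*c[1]/c[2]]
E
python3 - <<'E'
from h import *
print(get_state())
for c in('scene','side'):
    print(c,camera_info(c))
    p,d=read_camera(c); cv2.imwrite(f'pics/{c}0.png',p); np.save(c+'.npy',d); W=cloud(c,d)
    for l in ('dispenser','pedal_pad','case','tray','liner','swabs','jar','spare','pedal'):
        for r in recognise(c,l)[:3]:
            u,v=map(int,r['point']); print(l,round(r['confidence'],2),u,v,W[v,u].round(3))
E
```

```text
{'clock': 0.0, 'joint_pos': array([-1.28062448e+00,  3.14009912e-01,  4.49627997e-02,  1.30356385e+00,
        2.91357777e-05,  1.43117972e+00]), 'qvel': array([-0.00051882,  0.00107129, -0.00069278, -0.00051726, -0.0004213 ,
        0.00081816]), 'tau': array([-1.07031294e-03, -4.80622101e+01,  2.98534763e+01,  1.94330671e-02,
       -2.54894712e-04, -3.17886688e-06]), 'tcp_pos': array([ 0.23943569, -0.52222456,  0.23039682]), 'orientation': array([-9.05845611e-04,  9.76998556e-01,  2.13243989e-01, -5.37097455e-05]), 'wrist_force': array([-0.23122695, -0.75608762,  0.68925662]), 'ft_torque': array([-0.00483203,  0.04000962, -0.01997715]), 'grip_force': 0.0, 'finger_gap': 0.08505911057855843}
scene {'fovy': 53.0359930135122, 'cx': 311.206004745994, 'cy': 239.32700872119318, 'eye': array([ 1.53450284, -0.66890873,  0.80562872]), 'orientation': array([-0.42374278,  0.75960441,  0.43029378, -0.24143418])}
dispenser 0.68 318 296 [ 0.674 -0.135  0.004]
pedal_pad 0.82 276 267 [ 0.557 -0.199  0.052]
case 0.71 277 266 [ 0.553 -0.193  0.051]
tray 0.67 397 242 [0.579 0.212 0.012]
liner 0.21 42
[... 427 characters left out ...]
e': array([-0.1346467 ,  0.63337492,  0.86001355]), 'orientation': array([ 0.16423615, -0.32980193,  0.83887073, -0.40069075])}
dispenser 0.93 311 229 [ 0.596 -0.096  0.067]
dispenser 0.28 166 364 [0.566 0.323 0.006]
pedal_pad 0.63 359 223 [ 0.537 -0.19   0.061]
case 0.74 298 244 [-0.135  0.633  0.86 ]
tray 0.94 199 342 [0.56  0.251 0.011]
liner 0.55 164 364 [0.568 0.326 0.007]
swabs 0.69 203 328 [0.551 0.241 0.048]
jar 0.65 239 298 [0.549 0.154 0.065]
jar 0.54 308 229 [ 0.599 -0.089  0.069]
spare 0.87 279 213 [ 0.657 -0.059  0.101]
spare 0.87 318 382 [0.313 0.181 0.039]
spare 0.86 105 310 [0.738 0.338 0.04 ]
pedal 0.76 356 223 [ 0.545 -0.189  0.058]
pedal 0.61 309 229 [ 0.596 -0.089  0.071]
```

View pics/scene0.png

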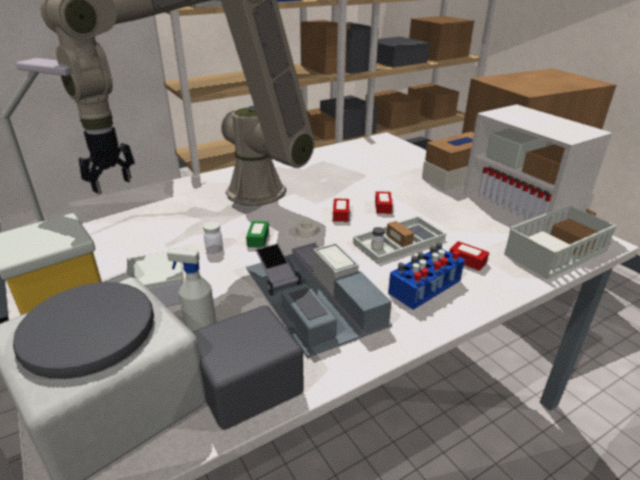

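View pics/side0.png

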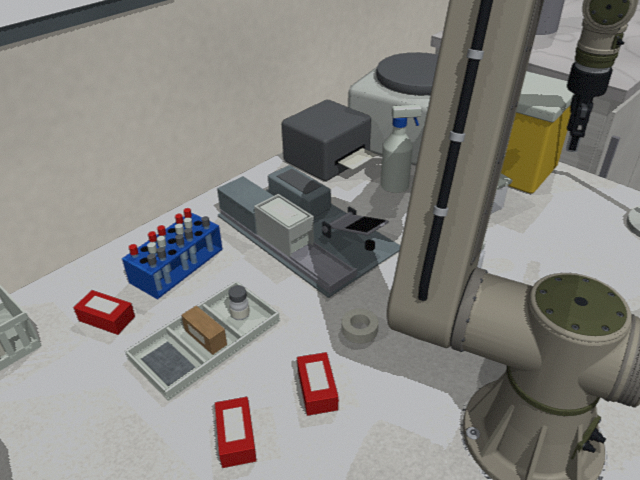

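```bash
cat > hm.py <<'E'
from h import *
W=[];C=[]
for c in('scene','side'):
    d=np.load(c+'.npy'); w=cloud(c,d)[d>0]; W.append(w); C.append(cv2.imread(f'pics/{c}0.png')[d>0])
W=np.vstack(W);C=np.vstack(C)
E
python3 - <<'E'
from hm import *
def view(x0,x1,y0,y1,s,name):
    m=(W[:,0]>x0)&(W[:,0]<x1)&(W[:,1]>y0)&(W[:,1]<y1)&(W[:,2]<.13)
    w=W[m];o=np.argsort(w[:,2]);w=w[o]
    H=np.zeros((int((x1-x0)*s)+1,int((y1-y0)*s)+1),np.uint8)
    r=((x1-w[:,0])*s).astype(int);c=((y1-w[:,1])*s).astype(int)
    H[r,c]=np.clip(w[:,2]*2000+20,1,255)
    H=cv2.dilate(H,np.ones((3,3)))
    I=cv2.applyColorMap(H,cv2.COLORMAP_TURBO)
    for k in np.arange(np.ceil(x0*20)/20,x1,.05): y=int((x1-k)*s);cv2.line(I,(0,y),(8,y),(255,255,255));cv2.putText(I,f'{k:.2f}',(10,y+4),0,.4,(255,255,255))
    for k in np.arange(np.ceil(y0*20)/20,y1,.05): x=int((y1-k)*s);cv2.line(I,(x,0),(x,8),(255,255,255));cv2.putText(I,f'{k:.2f}',(x-12,20),0,.4,(255,255,255))
    cv2.imwrite(name,I)
view(.35,.9,-.35,.42,1000,'pics/hm.png')
E
```

```text
(no output)
```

View pics/hm.png

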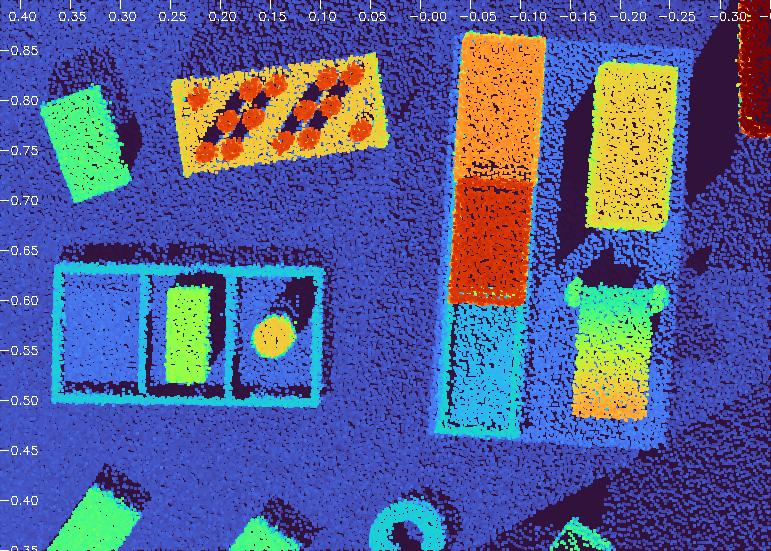

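```bash
python3 - <<'E'
from hm import *
def sel(x0,x1,y0,y1,z0,z1):
    return W[(W[:,0]>x0)&(W[:,0]<x1)&(W[:,1]>y0)&(W[:,1]<y1)&(W[:,2]>z0)&(W[:,2]<z1)]
def rect(n,w):
    r=cv2.minAreaRect((w[:,:2]*1000).astype(np.float32));print(n,len(w),np.round(r[0],1),np.round(r[1],1),round(r[2],1),'z',np.percentile(w[:,2],[5,50,95]).round(4))
    return r
def trim(w):  # drop stray points by grid density
    k=np.round(w[:,:2]/.004).astype(int);_,i,c=np.unique(k,axis=0,return_inverse=True,return_counts=True);return w[c[i.ravel()]>=3]
rect('cover+mag',trim(sel(.57,.9,-.13,-.01,.07,.125)))
rect('mag',trim(sel(.57,.75,-.13,-.01,.0955,.125)))
rect('tray',trim(sel(.48,.66,.09,.39,.018,.032)))
rect('tread',trim(sel(.46,.6,-.24,-.13,.04,.09)))
rect('housing',trim(sel(.64,.87,-.27,-.14,.07,.1)))
w=trim(sel(.45,.6,-.12,0,.012,.04));rect('lane',w)
rect('swab',trim(sel(.5,.63,.2,.27,.035,.06)))
rect('jar',trim(sel(.5,.63,.1,.19,.055,.08)))
# profile of lane across, with yaw
t=sel(.48,.5,-.24,-.13,.06,.09);print('pedal end',t.mean(0))
w=sel(.44,.62,-.14,0.02,-.01,.06)
for x in np.arange(.455,.5,.003):
    s=w[(abs(w[:,0]-x)<.0015)&(abs(w[:,1]+.06)<.02)];print(round(x,3),len(s),np.percentile(s[:,2],[10,50,90]).round(4) if len(s) else '')
for y in np.arange(-.11,-.01,.004):
    s=w[(abs(w[:,1]-y)<.002)&(abs(w[:,0]-.54)<.01)];print(round(y,3),len(s),np.percentile(s[:,2],[10,50,90]).round(4) if len(s) else '')
E
```

```text
cover+mag 4387 [729.9 -75.9] [ 84.4 270.3] 87.0 z [0.0742 0.0834 0.1019]
mag 1430 [657.7 -70.9] [ 74.7 123.7] 86.1 z [0.0966 0.1001 0.1029]
tray 2196 [565.1 232.7] [267.9 140.1] 89.1 z [0.0186 0.0235 0.0284]
tread 1127 [ 539.6 -195.1] [115.2  87.2] 1.0 z [0.0426 0.0627 0.0785]
housing 262 [ 749.  -209.6] [ 51.  128.4] 87.5 z [0.0702 0.0711 0.074 ]
lane 1698 [533.3 -61.4] [ 85.3 139. ] 85.1 z [0.0155 0.0212 0.0285]
swab 1091 [565.2 232. ] [42.1 94.2] 88.5 z [0.0376 0.0499 0.0528]
jar 339 [563.2 146.7] [33.8 38.6] 48.6 z [0.0582 0.0695 0.0725]
pedal end [ 0.49076779 -0.18952299  0.07689036]
0.455 15 [-0.0023  0.0004  0.0022]
0.458 22 [-0.001   0.0006  0.0024]
0.461 28 [-0.0008  0.0017  0.011 ]
0.464 57 [0.0001 0.0074 0.0231]
0.467 103 [0.0084 0.02   0.0279]
0.47 45 [0.0123 0.0246 0.0288]
0.473 12 [0.0193 0.0239 0.0276]
0.476 12 [0.0188 0.0216 0.0244]
0.479 26 [0.0187 0.0208 0.0229]
0.482 25 [0.0176 0.0199 0.0216]
0.485 30 [0.018  0.0211 0.0228]
0.488 22 [0.0201 0.0209 0.0226]
0.491 26 [0.0174 0.0206 0.0225]
0.494 24 [0.019  0.021  0.0229]
0.497 24 [0.0185 0.0203 0.0227]
-0.11 3 [0.0078 0.008  0.0081]
-0.106 8 [0.0075 0.0087 0.0194]
-0.102 14 [0.0085 0.0157 0.0224]
-0.098 21 [0.021  0.0262 0.0283]
-0.094 20 [0.0196 0.0229 0.0287]
-0.09 16 [0.0185 0.0209 0.0225]
-0.086 22 [0.0186 0.0201 0.0219]
-0.082 13 [0.019  0.0212 0.0221]
-0.078 13 [0.019  0.0212 0.0227]
-0.074 19 [0.0179 0.0197 0.0228]
-0.07 9 [0.0185 0.0204 0.0222]
-0.066 17 [0.0182 0.0201 0.0218]
-0.062 9 [0.0179 0.0202 0.0223]
-0.058 10 [0.0194 0.0216 0.0238]
-0.054 16 [0.0188 0.0209 0.0232]
-0.05 13 [0.018  0.0196 0.0214]
-0.046 7 [0.0193 0.0209 0.0214]
-0.042 11 [0.0189 0.0203 0.0219]
-0.038 12 [0.0193 0.0205 0.0215]
-0.034 3 [0.0195 0.0217 0.0218]
-0.03 5 [0.0248 0.0266 0.0274]
-0.026 36 [0.0101 0.0223 0.0281]
-0.022 25 [0.0082 0.016  0.0217]
-0.018 16 [0.0015 0.0087 0.0108]
-0.014 23 [-0.0003  0.0053  0.0091]
```

Emit:
arm_command --moves '[-1, 0, 0, 0, 0, 0, 0.168, -1, 0, 0, 0, 0, 0, 0.168, -1, 0, 0, 0, 0, 0, 0.168, -1, 30, -44, 0, 0, 0, 0, -1, 30, -44, 0, 0, 0, 0, -1, 30, -44, 0, 0, 0, 0, -1, 30, -44, 0, 0, 0, 0, -1, 30, -44, 0, 0, 0, 0]' --newtons 40

```text
clock: 2.0
tcp_pos: [0.4064, -0.3131, 0.2315]
orientation: [0.0, 0.999, -0.037, 0.0]
wrist_force: [0.7, -0.5, 0.3]
finger_gap: 0.0
grip_force: 0.0
```

Emit:
arm_command --moves '[-1, 29, -44, 0, 0, 0, 0, -1, 29, -44, 0, 0, 0, 0, -1, 28, -44, 0, 0, 0, 0, -1, 0, 0, 40, 0, 0, 0, -1, 0, 0, 40, 0, 0, 0, -1, 0, 0, 20, 0, 0, 0, -1, 0, 0, 0, 0, 0, 0]'

```text
clock: 2.88
tcp_pos: [0.4998, -0.1884, 0.1297]
orientation: [-0.001, 0.999, -0.037, -0.002]
wrist_force: [0.3, 0.2, 0.9]
finger_gap: -0.0004
grip_force: 0.0
```

Emit:
arm_command --moves '[-1, 1, 0, 20, 0, 0, 0, -1, 0, 0, 15, 0, 0, 0, -1, 0, 0, 10, 0, 0, 0, -1, 0, 0, 4, 0, 0, 0, -1, 0, 0, 4, 0, 0, 0, -1, 0, 0, 4, 0, 0, 0, -1, 0, 0, 0, 0, 0, 0]'

```text
clock: 3.75
tcp_pos: [0.5024, -0.1896, 0.0747]
orientation: [0.0, 0.999, -0.037, 0.0]
wrist_force: [0.3, -0.1, 4.1]
finger_gap: -0.0002
grip_force: 1.7
```

Emit:
arm_command --moves '[-1, -1, 0, 3, 0, 0, 0, -1, -1, 0, 3, 0, 0, 0, -1, -1, 0, 3, 0, 0, 0, -1, -1, 0, 3, 0, 0, 0, -1, -0.5, 0, 3, 0, 0, 0, -1, -0.5, 0, 3, 0, 0, 0, -1, -0.5, 0, 3, 0, 0, 0, -1, 0, 0, 0, 0, 0, 0]'

```text
clock: 4.75
tcp_pos: [0.4962, -0.1891, 0.0542]
orientation: [0.0, 0.999, -0.037, -0.0]
wrist_force: [-2.9, -0.9, 7.0]
finger_gap: 0.0002
grip_force: 3.2
```

Emit:
arm_command --moves '[-1, -0.5, 0, 3, 0, 0, 0, -1, 0, 0, 3, 0, 0, 0, -1, 0, 0, 2, 0, 0, 0, -1, 0, 0, 2, 0, 0, 0, -1, 0, 0, 1, 0, 0, 0, -1, 0, 0, 1, 0, 0, 0, -1, 0, 0, 0, 0, 0, 0]'

```text
clock: 5.62
tcp_pos: [0.4948, -0.189, 0.0419]
orientation: [0.0, 0.999, -0.037, -0.001]
wrist_force: [-4.5, -0.7, 6.9]
finger_gap: -0.0
grip_force: 3.6
```

Emit:
arm_command --moves '[-1, 0, 0, 1, 0, 0, 0, -1, 0, 0, 1, 0, 0, 0, -1, 0, 0, 1, 0, 0, 0, -1, 0, 0, 0, 0, 0, 0]'

```text
clock: 6.12
tcp_pos: [0.4947, -0.189, 0.0393]
orientation: [0.001, 0.999, -0.037, -0.001]
wrist_force: [-6.9, 1.0, 11.4]
finger_gap: -0.0002
grip_force: 5.6
```

Emit:
arm_command --moves '[-1, 0, 0, 1, 0, 0, 0, -1, 0, 0, 1, 0, 0, 0, -1, 0, 0, 0, 0, 0, 0]'

```text
clock: 6.5
tcp_pos: [0.4947, -0.189, 0.0388]
orientation: [0.001, 0.999, -0.037, -0.001]
wrist_force: [-10.6, 1.8, 23.8]
finger_gap: 0.0001
grip_force: 11.6
```

Emit:
arm_command --moves '[-1, 0, 0, 0, 0, 0, 0, -1, 0, 0, 0, 0, 0, 0, -1, 0, 0, 0, 0, 0, 0, -1, 0, 0, 0, 0, 0, 0, -1, 0, 0, 0, 0, 0, 0]'

```text
clock: 7.12
tcp_pos: [0.4947, -0.189, 0.0388]
orientation: [0.001, 0.999, -0.037, -0.001]
wrist_force: [-10.0, 1.9, 23.2]
finger_gap: 0.0002
grip_force: 11.6
```

Emit:
arm_command --moves '[-1, 0, 0, -3, 0, 0, 0, -1, 0, 0, -4, 0, 0, 0, -1, 1, 0, -5, 0, 0, 0, -1, 1, 0, -5, 0, 0, 0, -1, 1, 0, -6, 0, 0, 0, -1, 1, 0, -6, 0, 0, 0, -1, 1, 0, -6, 0, 0, 0, -1, 1, 0, -6, 0, 0, 0]'

```text
clock: 8.12
tcp_pos: [0.5027, -0.1895, 0.0778]
orientation: [0.0, 0.999, -0.037, 0.001]
wrist_force: [0.3, -0.4, -1.1]
finger_gap: 0.0
grip_force: 0.0
```

Emit:
arm_command --moves '[-1, 0, 0, -20, 0, 0, 0, -1, 0, 0, -40, 0, 0, 0, 1, 0, 0, -40, 0, 0, 0, 1, 0, 0, -10, 0, 0, 0, 1, 0, 0, 0, 0, 0, 0]'

```text
clock: 8.75
tcp_pos: [0.5019, -0.1892, 0.1872]
orientation: [0.0, 0.999, -0.037, -0.0]
wrist_force: [0.9, -0.0, -1.4]
finger_gap: 0.0547
grip_force: 0.0
```

```bash
python3 - <<'E'
from h import *
for c in('scene','side','wrist'):
    t=T(c);p,d=read_camera(c); cv2.imwrite(f'pics/{c}1.png',p); np.save(c+'1.npy',d); W=cloud(c,d,t)
    for l in ('case','pedal_pad'):
        for r in recognise(c,l)[:3]:
            u,v=map(int,r['point']); print(c,l,round(r['confidence'],2),u,v,W[v,u].round(3))
    w=W[(d>0)&(abs(W[...,0]-.53)<.08)&(abs(W[...,1]+.06)<.05)&(abs(W[...,2]-.06)<.006)]
    if len(w)>50: print(c,len(w),np.median(w[:,2]),cv2.minAreaRect((w[:,:2]*1000).astype(np.float32)),np.percentile(w,[2,98],axis=0))
p=[cv2.imread(f'pics/{c}1.png') for c in('side','wrist')]
cv2.imwrite('pics/b.png',np.hstack([cv2.resize(p[0][130:330,220:460],(400,333)),cv2.resize(p[1],(400,333))]))
E
```

```text
scene case 0.82 313 249 [ 0.543 -0.072  0.06 ]
scene pedal_pad 0.68 276 265 [ 0.55  -0.195  0.053]
scene 260 0.06021972458824315 ((544.3775024414062, -67.20790100097656), (68.41434478759766, 127.4304428100586), 87.7533950805664) [[ 0.48783108 -0.10123953  0.0549979 ]
 [ 0.6041282  -0.03636207  0.06391476]]
side case 0.73 320 258 [ 0.517 -0.041  0.063]
side pedal_pad 0.16 163 366 [0.564 0.331 0.008]
side 916 0.0604388870355721 ((547.572998046875, -61.933834075927734), (70.01091766357422, 123.6412124633789), 87.44954681396484) [[ 0.48794573 -0.0911988   0.0547573 ]
 [ 0.60196277 -0.03174773  0.06436248]]
wrist case 0.65 155 188 [ 0.542 -0.07   0.061]
wrist case 0.27 261 105 [ 0.596 -0.156  0.046]
wrist pedal_pad 0.7 317 174 [ 0.544 -0.194  0.059]
wrist 10097 0.060591629385677026 ((547.0667724609375, -67.09208679199219), (68.05160522460938, 127.32185363769531), 88.43559265136719) [[ 0.48763415 -0.0926221   0.05626588]
 [ 0.608239   -0.0356084   0.06228775]]
```

View pics/b.png

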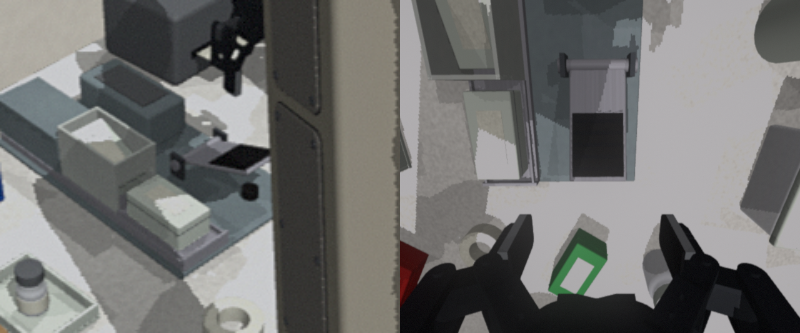

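The crop shows the case in the outfeed lane (side crop ~165,215; wrist crop ~495,135), the spare lower in the magazine and the pedal up. Next I measure the case's top face more tightly.

```bash
python3 - <<'E'
from h import *
for c in('scene','side','wrist'):
    d=np.load(c+'1.npy'); W=cloud(c,d)
    m=(d>0)&(abs(W[...,0]-.53)<.062)&(abs(W[...,1]+.06)<.045)&(abs(W[...,2]-.06)<.004)
    m=cv2.morphologyEx(m.astype(np.uint8),cv2.MORPH_OPEN,np.ones((3,3)))>0
    w=W[m]
    if len(w)<30: continue
    print(c,len(w),w[:,2].mean(),cv2.minAreaRect((w[:,:2]*1000).astype(np.float32)))
    for x in (.5,.52,.54,.56,.575):
        s=w[abs(w[:,0]-x)<.004,1]; print(x,s.min().round(4),s.max().round(4),end=' | ')
    print()
    for y in(-.08,-.065,-.05):
        s=w[abs(w[:,1]-y)<.004,0]; print(y,s.min().round(4),s.max().round(4),end=' | ')
    print()
E
```

```text
scene 215 0.060208392463297 ((531.1817016601562, -64.84050750732422), (54.094024658203125, 93.62891387939453), 84.17292785644531)
0.5 -0.0893 -0.0361 | 0.52 -0.0879 -0.0377 | 0.54 -0.0913 -0.0416 | 0.56 -0.0921 -0.0803 | 0.575 -0.0937 -0.0916 | 
-0.08 0.4879 0.5587 | -0.065 0.4845 0.5446 | -0.05 0.4867 0.5436 | 
side 786 0.06041321780856041 ((537.2183227539062, -61.20626449584961), (58.71255874633789, 101.31515502929688), 86.36381530761719)
0.5 -0.0847 -0.0307 | 0.52 -0.0858 -0.0318 | 0.54 -0.0889 -0.0342 | 0.56 -0.0922 -0.0358 | 0.575 -0.092 -0.0355 | 
-0.08 0.4885 0.5865 | -0.065 0.4867 0.5849 | -0.05 0.488 0.5885 | 
wrist 9381 0.0612518495986319 ((534.88427734375, -62.84934997558594), (56.93107604980469, 99.62889099121094), 86.22460174560547)
0.5 -0.0885 -0.0322 | 0.52 -0.0897 -0.0338 | 0.54 -0.0913 -0.0348 | 0.56 -0.0927 -0.0359 | 0.575 -0.094 -0.0376 | 
-0.08 0.484 0.5835 | -0.065 0.4851 0.5845 | -0.05 0.4866 0.5856 |
```

Emit:
arm_command --moves '[1, 6, -43, 0, 0, 0, 0, 1, 9, -43, 0, 0, 0, 0, 1, 9, -43, 0, 0, 0, 0, 1, 0, 0, 40, 0, 0, 0, 1, 0, 0, 40, 0, 0, 0, 1, 0, 0, 20, 0, 0, 0, 1, 0, 0, 0, 0, 0, 0]'

```text
clock: 10.07
tcp_pos: [0.534, -0.0619, 0.0855]
orientation: [-0.0, 0.999, -0.037, -0.002]
wrist_force: [0.1, 0.2, -0.1]
finger_gap: 0.0855
grip_force: 0.0
```

Emit:
arm_command --moves '[1, 0, 0, 15, 0, 0, 0, 1, 0, 0, 15, 0, 0, 0, 1, 0, 0, 12, 0, 0, 0, 1, 0, 0, 7, 0, 0, 0, 1, 0, 0, 0, 0, 0, 0]'

```text
clock: 10.7
tcp_pos: [0.535, -0.0624, 0.0376]
orientation: [-0.0, 0.999, -0.037, -0.001]
wrist_force: [0.6, 0.5, -0.3]
finger_gap: 0.086
grip_force: 0.0
```

Close gently, then lift a little.

Emit:
arm_command --moves '[-0.2, 0, 0, 0, 0, 0, 0, -0.2, 0, 0, 0, 0, 0, 0, -0.2, 0, 0, 0, 0, 0, 0, -0.2, 0, 0, 0, 0, 0, 0, -0.2, 0, 0, 0, 0, 0, 0]' --newtons 25

```text
clock: 11.32
tcp_pos: [0.5361, -0.0626, 0.0389]
orientation: [0.0, 0.999, -0.037, 0.001]
wrist_force: [0.1, -0.3, 4.7]
finger_gap: 0.0553
grip_force: 28.0
```

Emit:
arm_command --moves '[-0.2, 0, 0, -5, 0, 0, 0, -0.2, 0, 0, -15, 0, 0, 0, -0.2, 0, 0, -30, 0, 0, 0, -0.2, 0, 0, -40, 0, 0, 0, -0.2, 0, 0, -40, 0, 0, 0, -0.2, 0, 0, -20, 0, 0, 0, -0.2, 0, 0, 0, 0, 0, 0]'

```text
clock: 12.2
tcp_pos: [0.5367, -0.0627, 0.1907]
orientation: [0.001, 0.999, -0.037, 0.002]
wrist_force: [0.5, 0.5, -1.5]
finger_gap: 0.0553
grip_force: 27.4
```

```bash
python3 - <<'E'
from h import *
s=get_state();print(s['tcp_pos'],s['finger_gap'],s['grip_force'])
p,d=read_camera('side');cv2.imwrite('pics/side2.png',p);np.save('side2.npy',d)
u,v=map(int,pix('side',s['tcp_pos']));print(u,v)
x=max(0,min(u-100,440));y=max(0,min(v-100,280))
p2,d2=read_camera('wrist')
cv2.imwrite('pics/b2.png',np.hstack([cv2.resize(p[y:y+200,x:x+200],(400,400)),cv2.resize(p2,(400,400))]))
W=cloud('side',d);t=s['tcp_pos']
m=(d>0)&(np.hypot(W[...,0]-t[0],W[...,1]-t[1])<.07)&(W[...,2]<t[2]+.03)&(W[...,2]>t[2]-.04);w=W[m];print(len(w),np.percentile(w,[1,99],axis=0).round(4))
n=m&(W[...,1]>t[1]+.02)&(W[...,2]<t[2]);print('bottom edge z',np.percentile(W[n][:,2],[1,5]))
E
```

```text
[ 0.53670934 -0.06271125  0.19067936] 0.05529464781835991 27.363696098327637
319 199
1441 [[ 0.486  -0.0938  0.1738]
 [ 0.5864 -0.0212  0.2194]]
bottom edge z [0.17223072 0.17394088]
```

View pics/b2.png

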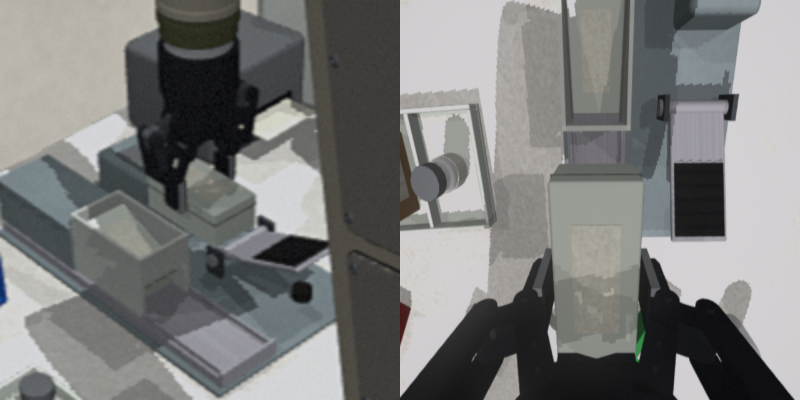

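Emit:
arm_command --moves '[-0.2, 0, 0, 0, 0, 0, -0.055, -0.2, 2, -22, 0, 0, 0, 0, -0.2, 2, -40, 0, 0, 0, 0, -0.2, 2, -45, 0, 0, 0, 0, -0.2, 2, -45, 0, 0, 0, 0, -0.2, 3, -45, 0, 0, 0, 0, -0.2, 3, -45, 0, 0, 0, 0, -0.2, 3, -45, 0, 0, 0, 0]'

```text
clock: 13.3
tcp_pos: [0.5555, 0.1519, 0.1913]
orientation: [-0.03, 0.998, 0.049, -0.002]
wrist_force: [0.6, -0.4, 0.0]
finger_gap: 0.0554
grip_force: 27.3
```

Emit:
arm_command --moves '[-0.2, 3, -45, 0, 0, 0, 0, -0.2, 2, -35, 0, 0, 0, 0, -0.2, 0, -15, 0, 0, 0, 0, -0.2, 0, 0, 30, 0, 0, 0, -0.2, 0, 0, 40, 0, 0, 0, -0.2, 0, 0, 30, 0, 0, 0, -0.2, 0, 0, 10, 0, 0, 0, -0.2, 0, 0, 0, 0, 0, 0]'

```text
clock: 14.3
tcp_pos: [0.554, 0.208, 0.0887]
orientation: [-0.048, 0.995, 0.087, -0.005]
wrist_force: [-0.1, 0.4, -0.5]
finger_gap: 0.0556
grip_force: 27.3
```

```bash
python3 - <<'E'
from h import *
s=get_state();print(s['tcp_pos'],s['orientation'],s['finger_gap'],s['grip_force'])
p,d=read_camera('side');np.save('side3.npy',d)
p2,d2=read_camera('wrist')
cv2.imwrite('pics/b3.png',np.hstack([cv2.resize(p[230:430,70:270],(400,400)),cv2.resize(p2,(400,400))]))
W=cloud('side',d);t=s['tcp_pos']
m=(d>0)&(np.hypot(W[...,0]-t[0],W[...,1]-t[1])<.07)&(W[...,2]<t[2]+.03)&(W[...,2]>t[2]-.035);w=W[m];print(len(w),np.percentile(w,[1,99],axis=0).round(4))
E
```

```text
[0.55398503 0.20800714 0.08867861] [-0.04793926  0.99501797  0.08725582 -0.00524233] 0.05559640265959889 27.328876554965973
1747 [[0.502  0.1416 0.0555]
 [0.5958 0.2467 0.1172]]
```

View pics/b3.png

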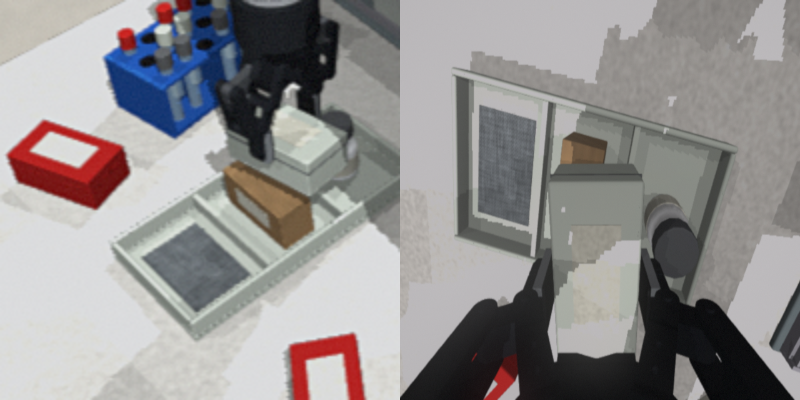

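Emit:
arm_command --moves '[-0.2, 0, 0, -40, 0, 0, 0, -0.2, 0, 0, -40, 0, 0, 0, -0.2, 0, 0, -20, 0, 0, 0, -0.2, 0, 0, 0, 0, 0, 0]'

```text
clock: 14.9
tcp_pos: [0.558, 0.1988, 0.1917]
orientation: [-0.048, 0.995, 0.087, -0.001]
wrist_force: [0.1, -0.5, -1.0]
finger_gap: 0.0556
grip_force: 27.4
```

```bash
python3 - <<'E'
from h import *
s=get_state();print(s['joint_pos'].round(3),s['tcp_pos'],s['orientation'],q(s['orientation']).as_matrix().round(3))
E
```

```text
[ 0.157  0.349 -0.004  1.214  0.096  3.124] [0.55803654 0.19880776 0.19174074] [-0.0482297   0.99500753  0.08735943 -0.00149965] [[ 0.985  0.174 -0.011]
 [ 0.174 -0.98   0.096]
 [ 0.005 -0.096 -0.995]]
```

Emit:
arm_command --moves '[-0.2, 0, 0, 0, 0, 0, -0.18, -0.2, 0, 0, 0, 0, 0, -0.18, -0.2, 0, 0, 0, 0, 0, -0.18, -0.2, 0, 0, 0, 0, 0, -0.18, -0.2, 0, 0, 0, 0, 0, -0.18, -0.2, 0, 0, 0, 0, 0, -0.18, -0.2, 0, 0, 0, 0, 0, -0.18, -0.2, 0, 0, 0, 0, 0, -0.18]'

```text
clock: 15.9
tcp_pos: [0.5555, 0.1987, 0.1874]
orientation: [-0.04, 0.688, 0.724, 0.028]
wrist_force: [0.3, -0.3, -0.9]
finger_gap: 0.0557
grip_force: 27.3
```

Emit:
arm_command --moves '[-0.2, 0, 0, 0, 0, 0, -0.18, -0.2, 0, 0, 0, 0, 0, -0.18, -0.2, 0, 0, 0, 0, 0, -0.18, -0.2, 0, 0, 0, 0, 0, -0.18, -0.2, 0, 0, 0, 0, 0, -0.18, -0.2, 0, 0, 0, 0, 0, -0.18, -0.2, 0, 0, 0, 0, 0, 0, -0.2, 0, 0, 0, 0, 0, 0]'

```text
clock: 16.9
tcp_pos: [0.5558, 0.1987, 0.1878]
orientation: [-0.02, 0.223, 0.974, 0.044]
wrist_force: [-0.1, -0.5, -1.4]
finger_gap: 0.0558
grip_force: 27.3
```

```bash
cat > go.py <<'E'
from h import *
import sys
x,y,z,yaw=map(float,sys.argv[1:])
s=get_state();Rt=q(s['orientation']);G=R.from_euler('z',yaw)*R.from_euler('x',np.pi)
print(s['joint_pos'].round(3),s['tcp_pos'].round(4),Rt.as_matrix().round(3))
print('turn',(Rt.inv()*G).as_rotvec().round(4),'shift after turn mm',(G.inv().apply(np.array([x,y,z])-s['tcp_pos'])*1000).round(1))
E
python3 go.py .566 .319 .19 3.122
```

```text
[ 0.158  0.352 -0.009  1.213  0.097  0.607] [0.5558 0.1987 0.1878] [[-0.9    0.435 -0.019]
 [ 0.432  0.897  0.095]
 [ 0.058  0.077 -0.995]]
turn [ 0.0885 -0.0404 -0.4295] shift after turn mm [ -7.9 120.5  -2.2]
```

Emit:
arm_command --moves '[-0.2, 0, 0, 0, 0.0295, -0.0135, -0.143, -0.2, 0, 0, 0, 0.0295, -0.0135, -0.143, -0.2, 0, 0, 0, 0.0295, -0.0135, -0.143, -0.2, -3, 40, 0, 0, 0, 0, -0.2, -3, 40, 0, 0, 0, 0, -0.2, -2, 40, 0, 0, 0, 0, -0.2, 0, 0, 0, 0, 0, 0, -0.2, 0, 0, 0, 0, 0, 0]'

```text
clock: 17.9
tcp_pos: [0.5658, 0.3183, 0.1879]
orientation: [0.0, 0.009, 1.0, -0.0]
wrist_force: [0.5, -0.5, -0.3]
finger_gap: 0.0556
grip_force: 27.3
```

```bash
python3 go.py .566 .319 .10 3.122
```

```text
[ 3.890e-01  4.730e-01  1.770e-01  1.275e+00 -1.000e-03  4.070e-01] [0.5658 0.3183 0.1879] [[-1.     0.018  0.   ]
 [ 0.018  1.    -0.001]
 [-0.    -0.001 -1.   ]]
turn [-0.0005  0.0003  0.0016] shift after turn mm [-0.2  0.7 87.9]
```

Emit:
arm_command --moves '[-0.2, 0, 1, 40, 0, 0, 0, -0.2, 0, 0, 40, 0, 0, 0, -0.2, 0, 0, 20, 0, 0, 0, -0.2, 0, 0, 18, 0, 0, 0, -0.2, 0, 0, 10, 0, 0, 0, -0.2, 0, 0, 0, 0, 0, 0]'

```text
clock: 18.65
tcp_pos: [0.5658, 0.3185, 0.0598]
orientation: [-0.0, 0.009, 1.0, -0.0]
wrist_force: [0.4, 0.3, -0.3]
finger_gap: 0.0557
grip_force: 27.3
```

```bash
python3 - <<'E'
from h import *
s=get_state();t=s['tcp_pos'];print(t,s['finger_gap'],s['grip_force'])
p,d=read_camera('side')
p3,d3=read_camera('scene')
cv2.imwrite('pics/b4.png',np.hstack([cv2.resize(p[260:420,80:280],(400,320)),cv2.resize(p3[180:280,340:465],(400,320))]))
W=cloud('side',d)
m=(d>0)&(abs(W[...,0]-t[0])<.075)&(abs(W[...,1]-t[1])<.045)&(W[...,2]<.1)&(W[...,2]>t[2]-.014);w=W[m];print(len(w),np.percentile(w,[1,99],axis=0).round(4))
def rect(n,x0,x1,y0,y1,z0,z1):
    w=W[(d>0)&(W[...,0]>x0)&(W[...,0]<x1)&(W[...,1]>y0)&(W[...,1]<y1)&(W[...,2]>z0)&(W[...,2]<z1)]
    if len(w)>5: print(n,len(w),np.median(w,0).round(4),cv2.minAreaRect((w[:,:2]*1000).astype(np.float32)))
rect('jar',.5,.63,.1,.19,.055,.08); rect('swab',.5,.63,.2,.27,.035,.06)
E
```

```text
[0.56581627 0.31852466 0.05979596] 0.055666577210143495 27.32979118824005
1800 [[0.5161 0.281  0.0472]
 [0.6049 0.3599 0.0978]]
jar 261 [0.5588 0.1504 0.0695] ((561.8296508789062, 148.29364013671875), (33.104434967041016, 38.25144577026367), 78.31639099121094)
swab 880 [0.5577 0.2371 0.0501] ((565.030029296875, 233.74684143066406), (38.32596969604492, 95.40806579589844), 89.28579711914062)
```

View pics/b4.png

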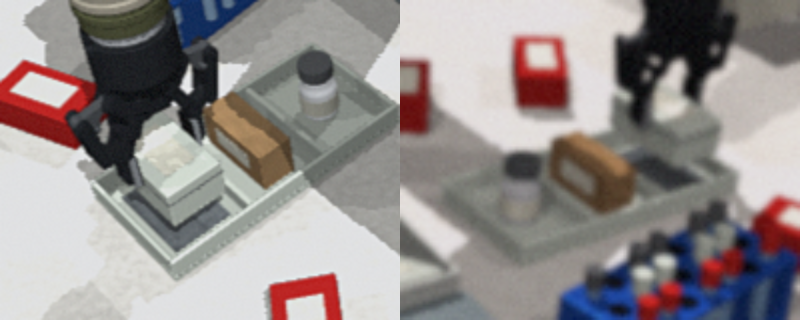

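Emit:
arm_command --moves '[-0.2, 0, 0, 15, 0, 0, 0, -0.2, 0, 0, 10, 0, 0, 0, -0.2, 0, 0, 5, 0, 0, 0, -0.2, 0, 0, 2, 0, 0, 0, -0.2, 0, 0, 2, 0, 0, 0, -0.2, 0, 0, 1, 0, 0, 0, -0.2, 0, 0, 0, 0, 0, 0]'

```text
clock: 19.62
tcp_pos: [0.5663, 0.3196, 0.0254]
orientation: [0.001, 0.009, 1.0, 0.0]
wrist_force: [0.0, 0.8, -0.4]
finger_gap: 0.0556
grip_force: 27.3
```

Emit:
arm_command --moves '[-0.2, 0, 0, 1, 0, 0, 0, -0.2, 0, 0, 1, 0, 0, 0, -0.2, 0, 0, 0, 0, 0, 0]'

```text
clock: 20.0
tcp_pos: [0.5665, 0.3196, 0.0249]
orientation: [0.001, 0.009, 1.0, 0.0]
wrist_force: [-2.7, -0.8, 7.9]
finger_gap: 0.0557
grip_force: 28.3
```

```bash
python3 - <<'E'
from h import *
s=get_state();t=s['tcp_pos']
for c in('side','scene'):
    p,d=read_camera(c);W=cloud(c,d)
    w=W[(d>0)&(abs(W[...,0]-t[0])<.06)&(abs(W[...,1]-t[1])<.024)&(W[...,2]<.054)&(W[...,2]>.038)]
    print(c,len(w),np.percentile(w,[2,50,98],axis=0).round(4))
    A=np.c_[w[:,:2],np.ones(len(w))];print(np.linalg.lstsq(A,w[:,2],rcond=None)[0])
E
```

```text
side 967 [[0.5177 0.2965 0.0395]
 [0.5524 0.3179 0.0467]
 [0.6017 0.3421 0.0498]]
[ 0.02431919 -0.00374419  0.0340999 ]
scene 189 [[0.5315 0.2966 0.039 ]
 [0.5899 0.3226 0.0465]
 [0.6204 0.3431 0.0499]]
[-0.02569889  0.00262767  0.06042314]
```

Emit:
arm_command --moves '[0.1, 0, 0, 0, 0, 0, 0, 0.5, 0, 0, 0, 0, 0, 0, 0.6, 0, 0, 0, 0, 0, 0, 0.6, 0, 0, 0, 0, 0, 0, 0.6, 0, 0, -10, 0, 0, 0, 0.6, 0, 0, -40, 0, 0, 0, 0.6, 0, 0, -60, 0, 0, 0, 0.6, 0, 0, -40, 0, 0, 0]'

```text
clock: 21.1
tcp_pos: [0.5669, 0.3199, 0.177]
orientation: [0.002, 0.009, 1.0, 0.001]
wrist_force: [0.8, 0.9, -0.7]
finger_gap: 0.0682
grip_force: 0.0
```

Emit:
arm_command --moves '[0.6, 0, 0, -20, 0, 0, 0, 0.6, 0, 0, 0, 0, 0, 0, 0.6, 0, 0, 0, 0, 0, 0]'

```text
clock: 21.48
tcp_pos: [0.5656, 0.3193, 0.1923]
orientation: [-0.0, 0.009, 1.0, -0.0]
wrist_force: [-0.9, 0.2, -0.5]
finger_gap: 0.0681
grip_force: 0.0
```

```bash
python3 - <<'E'
from h import *
p,d=read_camera('side');W=cloud('side',d)
def rect(n,x0,x1,y0,y1,z0,z1):
    w=W[(d>0)&(W[...,0]>x0)&(W[...,0]<x1)&(W[...,1]>y0)&(W[...,1]<y1)&(W[...,2]>z0)&(W[...,2]<z1)]
    if len(w)>5: print(n,len(w),np.median(w,0).round(4),cv2.minAreaRect((w[:,:2]*1000).astype(np.float32)))
rect('jar',.5,.63,.1,.19,.055,.08); rect('swab',.5,.63,.2,.27,.035,.06);rect('case',.5,.63,.28,.36,.041,.06)
cv2.imwrite('pics/b5.png',cv2.resize(p[130:430,60:460],(800,600)))
E
```

```text
jar 264 [0.559  0.1507 0.0694] ((562.213134765625, 147.8825225830078), (34.7689094543457, 35.17239761352539), 77.8265609741211)
swab 888 [0.5579 0.2371 0.0499] ((564.2083740234375, 234.10128784179688), (39.63139724731445, 94.7469482421875), 89.3323745727539)
case 1378 [0.5647 0.322  0.0466] ((567.75439453125, 320.9612121582031), (57.50210952758789, 103.50936889648438), 88.51045989990234)
```

View pics/b5.png

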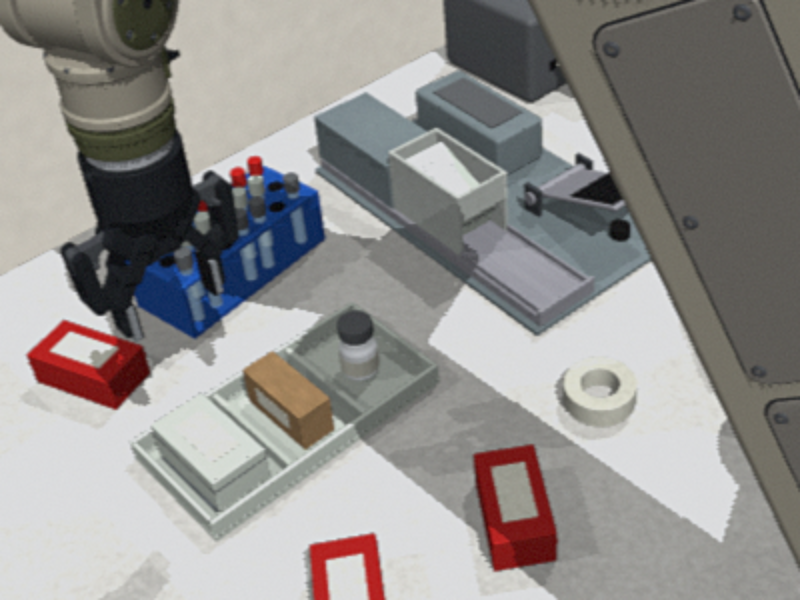

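The case lies flat in the end bay (crop ~210,448). The spare is still in the magazine (~450,170), the pedal is up, and nothing else has moved.

```bash
python3 -c "
from workcell import hand_in;print(hand_in())"
```

```text
the job is handed in; nothing more can be done
None
```

The job is handed in: the pedal was held at its stop with about 24 N and let back up, and the case now lies flat and released in the tray's empty bay; in the last picture the spare is still in the magazine and nothing else in view has moved. No verdict came back from the judging.

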